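Uncover the bench balance and load its check weights

TASK

The jeweller's balance is due for its check. Lift the round metal cover with the knob off the balance and set it down gently, knob up, flat in the white tray. Then gently stack the two brass disc weights on the balance pan, first the larger and on top of it the smaller, both well centred; leave the jar, screwdriver and pliers where they are.

Things in the scene. Friction and masses are not known exactly. Their poses are not given: they have to be found in the camera images.
- scale: bench balance, fixed: grey housing 200 (its x) x 160 (its y) mm, top of the housing 45 mm above the bench, dark display and two buttons near its -x edge. Origin on the bench under the housing's centre, z up.
- pan (a point): centre of the top face of the balance's fixed round steel pan, diameter 100 mm, 51 mm above the bench (6 mm above the housing); lies 25 mm along the scale's +x from its origin. A circle of diameter 60 mm is marked on the pan about this point. Hidden under the cover at the start.
- cover: loose round aluminium cover, an upside-down cup: outer diameter 116 mm, wall 3 mm, 62 mm tall, with a black cylindrical knob on the centre of its top, diameter 26 mm and 28 mm tall (62 to 90 mm above the rim). Origin at the centre of its open lower rim, z up through the knob. About 0.16 kg. It starts over the pan, its rim resting on the housing, with about 5 mm of play round the pan.
- tray: low square white plastic tray, fixed, 190 x 190 mm outside, walls 4 mm thick and 16 mm high; origin on the bench under its centre.
- tray_in (a point): centre of the tray's inner floor (4 mm above the bench); the floor is 182 x 182 mm, edges along the tray's x and y.
- mat: thin black rubber mat, fixed, 130 (its x) x 200 (its y) x 3 mm, on which the two weights start; origin on the bench under its centre.
- weight_large: the larger plain brass disc weight, diameter 56 mm, 19 mm thick, 0.40 kg; origin at the centre of its underside, z up.
- weight_small: the smaller plain brass disc weight, diameter 40 mm, 19 mm thick, 0.20 kg; origin at the centre of its underside, z up.
- jar: bystander: closed glass jar with a white cap, diameter 60 mm, 85 mm tall; origin at the centre of its underside.
- screwdriver: bystander: screwdriver 150 mm long lying along its own x, handle to its -x; origin under its middle.
- pliers: bystander: small pliers with black handles lying flat, 130 mm long along its own x, jaws to +x, 57 mm wide, 14 mm high; origin on the bench near the pivot.
Things that resemble listed ones, but are neither listed nor needed, are in the scene too. What is shaped like the weight_large but purple is not meant.

How it is judged:
By the outcome, as a careful person would: the job done as asked, in the order asked, and still so for the second after the job is handed in, with the robot touching nothing.
It also fails if it takes over 72 s, if anything falls off the work surface, if the arm or the gripper's body presses on something with over 40 N, if the wrist force passes 120 N, or if a joint passes its speed limit or range.

ROBOT

A 6-joint arm with a two-finger parallel gripper is mounted at the origin on the work surface. World frame = base frame: x ahead of the robot, y to its left, z up, the work surface at z = 0. Lengths are in mm, angles in rad, forces in N, time in s.
With the tool pointing down it reaches from about 325 to 875 mm from the base axis. Payload 4.4 kg.
Tool frame: the origin (TCP) lies on the centre line of the jaws, within the pads' length; the fingertips stand ahead of it and the grasp point (between the pads) lies 6 mm ahead of it (ctrl.tcp_to_tips is the z of the fingertips in the tool frame, in mm); z points along the fingers, y is the line along which they close (so a half turn about z gives the same grasp; the last joint's range is limited). The gripper opens to 85 mm and grips with 20 to 120 N. Pads are 22 mm wide; open, the fingers measure 114 mm over their backs; the gripper's body (76 mm by 85 mm) begins 54 mm behind the grasp point. The pads swing forward as they close: fully open they stand 13 mm farther back than shut.
Start: joints at [1.091, 0.207, 1.542, -0, 1.393, -0.15], TCP at [186.226, 544.011, 256.282] pointing down, gripper open.
Joint ranges: [-2.73, 2.73], [-0.86, 2.22], [0.23, 2.46], [-1.11, 4.25], [0.08, 2.63], [-2.82, 2.82]. Speed limits (rad/s): [2.79, 2.79, 3.14, 3.14, 3.14, 3.14].

INTERFACE

Orientations are given as a 3x3 rotation matrix whose columns are the frame's x, y, z axes.
In Python, from plant import ctrl, sensors, optics gives the robot as it stands. Calls block until the motion is done:
- ctrl.move_ptp(position, orientation): joint-space move of the TCP to a pose.
- ctrl.move_l(position, rot=None, vel=150, threshold=None): straight line of the TCP; rot=None keeps the orientation; vel is the mean speed in mm/s. With threshold (N) it stops when the force on the tool has changed by that much, and returns True; else False.
- ctrl.set_joints(angles): joint-space move.
- ctrl.gripper_to(opening, force=None): finger opening in mm; force is the grip in N (None keeps the last); returns when the fingers have stopped.
- ctrl.hold(seconds).
- ctrl.solve_ik(position, orientation): joint angles nearest the present ones, or None.
- sensors.read_state(): the state.
- optics.grab_frame(name): name is "scene" or "side" or "wrist"; returns (picture, depth): 420x560x3 uint8, red, green, blue; 420x560 float32, mm along the optical axis (not along the pixel's ray), 0 where there is no reading.
- optics.camera_params(name): a dict with "mtx" (3x3 intrinsics, pixels), "R" (3x3) and "t" (3): a world point X has camera coordinates R X + t; the wrist camera has in their place "T_tool_cam" (4x4, takes a point from camera to tool coordinates, whose origin is the TCP and whose axes are the flange's). Camera axes: x right, y down, z forward; pixel columns grow to the right and rows downward; lengths in mm; the calibration is good to about 2 mm. A picture is of the moment at which its call begins: read the wrist's pose just before it. camera_params takes no time and is no camera call.
A pose or a line that the arm cannot do raises ctrl.MotionError and nothing moves.
- ctrl.finish_job(): hands the job in; it is judged then, once.
The state is a dict: "t": time; "q": joint angles; "qvel": joint speeds; "tau": joint torques, N m; "eef_pos": TCP position; "eef_rot": TCP orientation; "force": force on the tool from outside, world axes, zero at the start; "wrist_torque": the same for the moment, N m; "grip_width": finger opening in mm; "grasp_force": force on a finger pad.
Only numpy, scipy, OpenCV 4.12 (cv2) and the standard library are available. Lean on these libraries where they do the work, as an engineer would, in place of code of your own. Each camera call takes 0.05 s, during which the arm holds its last target. There are 200 camera calls.

## Working session

There is one attempt and no reset: what is moved stays moved. The work goes in short steps, each a Python script; the robot and the scene stay as the last script left them, time stands still between calls to the robot, and variables do not carry over. Pictures are saved under pics/ and viewed, at most 10 in all, crops included, and the job is handed in when it is done.

```bash
ls; mkdir -p pics
python3 - <<'E'
from plant import ctrl, sensors, optics
import cv2,numpy as np
for n in ("scene","side"):
    p,d=optics.grab_frame(n); np.savez(f"pics/{n}0.npz",p=p,d=d); cv2.imwrite(f"pics/{n}0.png",p[:,:,::-1])
    c=optics.camera_params(n); print(n,c["mtx"].tolist(),(-c["R"].T@c["t"]).round(),c["R"].round(2).tolist())
print(optics.camera_params("wrist"),ctrl.tcp_to_tips,sensors.read_state()["t"])
E
```

```text
pics
scene [[424.0087798243788, 0.0, 282.8406842902076], [0.0, 424.0087798243788, 209.141809518071], [0.0, 0.0, 1.0]] [1034.  273.  741.] [[-0.43, 0.9, -0.0], [0.67, 0.32, -0.66], [-0.6, -0.29, -0.75]]
side [[427.13333721793634, 0.0, 283.2288420579637], [0.0, 427.13333721793634, 214.2732490825523], [0.0, 0.0, 1.0]] [ 194. -430.  743.] [[0.8, -0.6, -0.01], [-0.48, -0.63, -0.61], [0.35, 0.49, -0.8]]
{'mtx': array([[372.77767035,   0.        , 279.74290731],
       [  0.        , 372.77767035, 214.41453637],
       [  0.        ,   0.        ,   1.        ]]), 'T_tool_cam': array([[ 1.57346842e-04, -9.54686098e-01, -2.97614565e-01,
         7.57605228e+01],
       [ 9.99999955e-01,  2.26198293e-04, -1.96904109e-04,
        -7.78722599e-01],
       [ 2.55301522e-04, -2.97614521e-01,  9.54686091e-01,
        -1.15794552e+02],
       [ 0.00000000e+00,  0.00000000e+00,  0.00000000e+00,
         1.00000000e+00]])} 25.0 0.1
```

View pics/scene0.png

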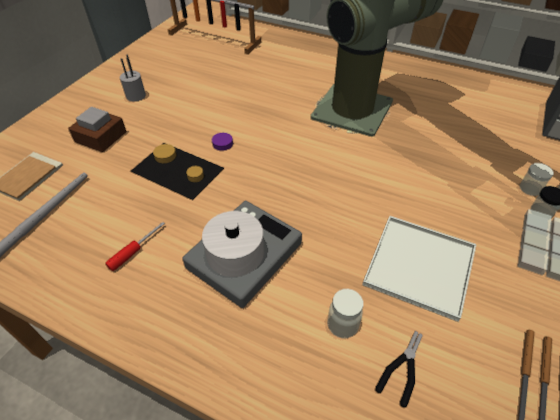

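View pics/side0.png

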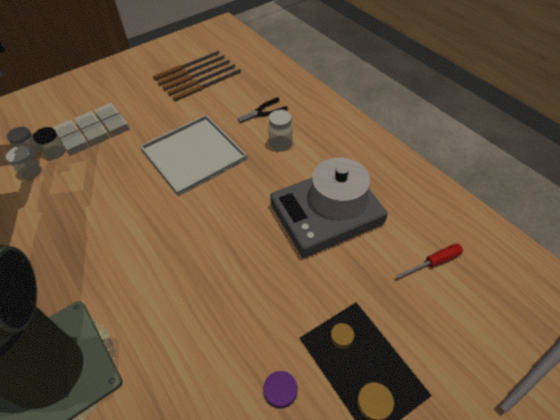

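Scene view: the cover with knob is at (233,228) on the balance (244,250), and the tray at (420,263). On the mat (178,168), the larger brass disc is at (164,153) and the smaller at (195,174).
Possible confusions:
- Purple disc at (222,141): excluded by colour.
- Jar cap at (347,300), and pots at (540,175) and (551,195): none is the cover.
- Keypad tray at (545,243): not the white tray.

Side view: large brass (376,400), small (342,335), purple (280,388), knob (342,172), tray (193,153).

```bash
cat > h.py <<'E'
from plant import ctrl, sensors, optics
import cv2,numpy as np
def ray(n,uv,z,cp=None):
    c=optics.camera_params(n) if cp is None else cp
    d=np.linalg.solve(c["mtx"],np.r_[uv,1.]); C=-c["R"].T@c["t"]; D=c["R"].T@d
    return (C+D*(z-C[2])/D[2])
def wristcp(s):
    c=optics.camera_params("wrist"); T=np.eye(4); T[:3,:3]=s["eef_rot"]; T[:3,3]=s["eef_pos"]
    M=np.linalg.inv(T@c["T_tool_cam"]); return dict(mtx=c["mtx"],R=M[:3,:3],t=M[:3,3])
def cloud(n,d,cp=None):
    c=optics.camera_params(n) if cp is None else cp
    v,u=np.indices(d.shape); P=np.stack([u,v,np.ones_like(u)],-1).reshape(-1,3)@np.linalg.inv(c["mtx"]).T*d.reshape(-1,1)
    return ((P-c["t"])@c["R"]).reshape(*d.shape,3)
def blob(mask,near):
    cs,_=cv2.findContours(mask.astype(np.uint8),cv2.RETR_EXTERNAL,cv2.CHAIN_APPROX_NONE)
    cs=[c for c in cs if cv2.contourArea(c)>25]
    return min(cs,key=lambda c:np.linalg.norm(c.reshape(-1,2).mean(0)-near))
def circ(pts):
    x,y=pts[:,0],pts[:,1]; a=np.linalg.lstsq(np.c_[2*x,2*y,np.ones(len(x))],x*x+y*y,rcond=None)[0]
    return a[:2],np.sqrt(a[2]+a[0]**2+a[1]**2)
def down(th): # tool down, x axis at yaw th
    c,s=np.cos(th),np.sin(th); return np.array([[c,s,0],[s,-c,0],[0,0,-1.]])
E
python3 - <<'E'
from h import *
near=dict(scene=dict(L=(164,153),S=(195,174),knob=(233,228),tray=(420,263),mat=(178,168)),side=dict(L=(376,400),S=(342,335),knob=(342,172),tray=(193,153),mat=(365,365)))
for n in near:
    f=np.load(f"pics/{n}0.npz"); p,d=f["p"],f["d"]; h=cv2.cvtColor(p,cv2.COLOR_RGB2HSV).astype(int); W=cloud(n,d); g=p.max(2)
    for k in("L","S"):
        u,v=near[n][k]; r=30
        b=np.zeros(d.shape,bool); b[max(v-r,0):v+r,u-r:u+r]=True
        # top-face points by height above mat
        m=b&(W[...,2]>17)&(W[...,2]<27)&(d>0)
        c=blob(m,(u,v)).reshape(-1,2); P=np.array([ray(n,q,22) for q in c]); print(n,k,*circ(P), h[v,u],W[v,u].round())
    u,v=near[n]["knob"]; m=np.abs(W[...,2]-135)<6; m&=(d>0)&(g<90); c=blob(m,(u,v)).reshape(-1,2); print(n,"knob",circ(np.array([ray(n,q,135) for q in c])),W[v,u].round())
    m=(np.abs(W[...,2]-107)<4)&(d>0); c=blob(m,(u,v)).reshape(-1,2); print(n,"covertop",circ(np.array([ray(n,q,107) for q in c])))
    u,v=near[n]["tray"]; m=(h[...,1]<60)&(g>110)&(W[...,2]<30); c=blob(m,(u,v)); (q,_,_)=cv2.minAreaRect(np.array([ray(n,x,8)[:2] for x in c.reshape(-1,2)],np.float32)),0,0; print(n,"tray",q)
    u,v=near[n]["mat"]; m=(g<60)&(W[...,2]<15); c=blob(m,(u,v)); print(n,"mat",cv2.minAreaRect(np.array([ray(n,x,3)[:2] for x in c.reshape(-1,2)],np.float32)))
    m=(W[...,2]>38)&(W[...,2]<52)&(d>0); c=blob(m,near[n]["knob"]); print(n,"scale",cv2.minAreaRect(np.array([ray(n,x,45)[:2] for x in c.reshape(-1,2)],np.float32)))
    m=(h[...,1]<60)&(W[...,2]>78)&(W[...,2]<92)&(d>0);c=blob(m,(346,300) if n=="scene" else(280,118)).reshape(-1,2); print(n,"jar",circ(np.array([ray(n,q,85) for q in c])))
E
```

```text
scene L [ 414.37588998 -368.75443974] 27.64711087471494 [ 19 162 172] [ 417. -366.   19.]
scene S [ 445.59285536 -254.52078993] 20.01411941258302 [ 19 160 175] [ 450. -248.   22.]
scene knob (array([13.15197462,  2.83225091]), np.float64(53.155615742954595)) [612. -39. 104.]
scene covertop (array([627.32789587, -31.64430088]), np.float64(57.39617271366845))
scene tray ((460.7315673828125, 312.5487060546875), (200.19007873535156, 191.264404296875), 0.5347760915756226)
scene mat ((439.59332275390625, -313.0550537109375), (197.1787109375, 127.12997436523438), 85.6423568725586)
scene scale ((604.69580078125, -26.239349365234375), (160.08795166015625, 200.5751190185547), 78.84545135498047)
scene jar (array([657.4382332, 213.4618999]), np.float64(26.357584894123544))
side L [ 408.99263664 -370.87508797] 27.2209171849633 [ 19 164 123] [ 410. -370.   23.]
side S [ 439.14487838 -256.82901432] 19.27372702211018 [ 18 161 125] [ 438. -258.   23.]
side knob (array([ 2.19961688, -4.13562343]), np.float64(57.16026149348991)) [636. -22. 107.]
side covertop (array([621.77296885, -33.57226798]), np.float64(57.44768086988092))
side tray ((457.28546142578125, 319.2539367675781), (181.91876220703125, 190.0740509033203), 0.5418404340744019)
side mat ((436.2327880859375, -314.01654052734375), (196.95016479492188, 127.5441665649414), 85.7106704711914)
side scale ((594.1098022460938, -31.615440368652344), (161.08847045898438, 200.00173950195312), 78.81172943115234)
side jar (array([649.54134469, 210.13087983]), np.float64(26.98103036050173))
```

Run:
```python
from h import *
s=sensors.read_state(); print(s["eef_rot"].round(2).tolist(),s["grip_width"])
for nm,x,y,z in (("cov",624,-33,265),("tray",459,316,110),("L",412,-370,30),("S",442,-256,30)):
    a=np.arctan2(y,x)
    for th in (a,a+np.pi/2,a+np.pi):
        q=ctrl.solve_ik([x,y,z],down(th)); print(nm,round(th,2),None if q is None else np.round(q,2))
ctrl.move_ptp([624,-33,265],down(0))
s=sensors.read_state(); p,d=optics.grab_frame("wrist"); cp=wristcp(s); np.savez("pics/w1.npz",p=p,d=d); cv2.imwrite("pics/w1.png",p[...,::-1])
W=cloud("wrist",d,cp); print(W[210,280],s["t"],s["eef_pos"])
for z in (107,135):
    m=(np.abs(W[...,2]-z)<5)&(d>0)
    cs,_=cv2.findContours(m.astype(np.uint8),0,1); c=max(cs,key=cv2.contourArea).reshape(-1,2)
    print(z,circ(np.array([ray("",q,z,cp) for q in c])))
```

```text
[[-0.95, 0.32, -0.0], [0.32, 0.95, -0.0], [0.0, -0.0, -1.0]] 85.1106143239797
cov -0.05 [-0.19  0.3   1.4  -0.    1.44  1.43]
cov 1.52 [-0.19  0.3   1.4  -0.    1.44 -0.14]
cov 3.09 [-0.19  0.3   1.4  -0.    1.44 -1.71]
tray 0.6 [ 0.45  0.33  1.71 -0.    1.1   1.42]
tray 2.17 [ 0.45  0.33  1.71 -0.    1.1  -0.16]
tray 3.74 [ 0.45  0.33  1.71 -0.    1.1  -1.73]
L -0.73 [-0.89  0.45  1.75 -0.    0.94  1.41]
L 0.84 [-0.89  0.45  1.75 -0.    0.94 -0.16]
L 2.41 [-0.89  0.45  1.75 -0.    0.94 -1.73]
S -0.52 [-0.69  0.38  1.86 -0.    0.9   1.4 ]
S 1.05 [-0.69  0.38  1.86 -0.    0.9  -0.17]
S 2.62 [-0.69  0.38  1.86 -0.    0.9  -1.74]
[617.66017025 -33.04037242 105.15567019] 2.6667 [623.96745461 -31.97210619 265.03303598]
107 (array([624.41604835, -33.10513274]), np.float64(56.88185595214283))
135 (array([624.74360063, -33.14418256]), np.float64(12.491356942532711))
```

View pics/w1.png

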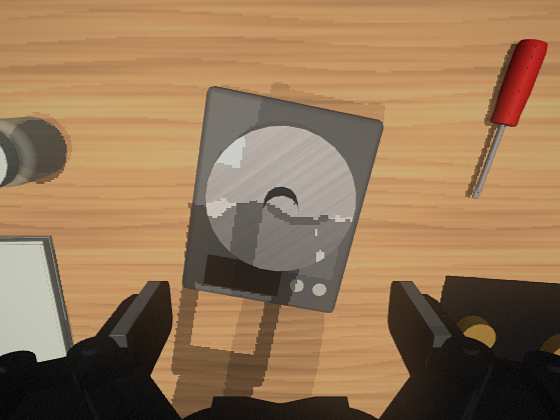

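The wrist view shows the cover centred, knob at (281,200), with sizes matching (r 56.9 and 12.5 mm). I'll grasp the knob.

Run:
```python
from h import *
R=down(0)
def st(l):
    s=sensors.read_state(); print(l,round(s["t"],1),s["eef_pos"].round(1),s["force"].round(1),s["wrist_torque"].round(2),round(s["grip_width"],1),round(s["grasp_force"],1))
ctrl.move_l([624.6,-33.1,165]); print(ctrl.move_l([624.6,-33.1,136],vel=50,threshold=6)); st("down")
ctrl.gripper_to(20,force=50); st("grip")
ctrl.move_l([624.6,-33.1,160],vel=60); st("lift")
ctrl.move_l([624.6,-33.1,190],vel=100); st("lift2")
p,d=optics.grab_frame("scene"); cv2.imwrite("pics/s2.png",p[...,::-1])
```

```text
False
down 4.3 [624.6 -33.1 135.9] [-0.3 -0.5 -0.2] [ 0.01 -0.01  0.  ] 85.7 0.0
grip 4.8 [625.  -33.1 136.4] [-0.1  0.1  1. ] [ 0.05 -0.04  0.04] 24.6 49.4
lift 5.4 [624.7 -33.1 160.4] [-0.3  0.3 -2.5] [-0.03 -0.01 -0.02] 24.1 49.2
lift2 5.8 [624.9 -33.2 190.5] [-0.4  0.2 -1.8] [ 0.02 -0.02  0.  ] 24.1 49.1
```

View pics/s2.png

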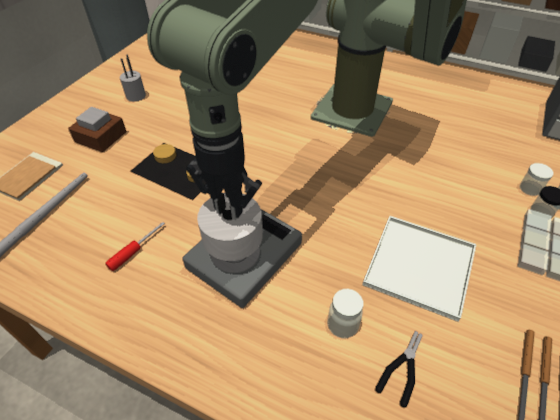

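The cover is held level at (230,222), clear of the pan. Next, the tray.

```bash
cat >> h.py <<'E'
def st(l):
    s=sensors.read_state(); print(l,round(s["t"],1),s["eef_pos"].round(1),s["force"].round(1),s["wrist_torque"].round(2),round(s["grip_width"],1),round(s["grasp_force"],1))
def look(n):
    s=sensors.read_state(); p,d=optics.grab_frame("wrist"); cp=wristcp(s); cv2.imwrite(f"pics/{n}.png",p[...,::-1]); np.savez(f"pics/{n}.npz",p=p,d=d,mtx=cp["mtx"],R=cp["R"],t=cp["t"])
    return p,d,cp,cloud("wrist",d,cp)
E
python3 - <<'E'
from h import *
ctrl.move_l([459,316,190],vel=200); st("over")
ctrl.move_l([459,316,106],vel=120); ctrl.hold(0.2); st("low")
print(ctrl.move_l([459,316,91],vel=15,threshold=2.5)); st("touch")
z=sensors.read_state()["eef_pos"][2]
ctrl.gripper_to(45); st("rel")
ctrl.move_l([459,316,z+45],vel=120); ctrl.gripper_to(85)
for n in("scene","side"):
    p,d=optics.grab_frame(n); cv2.imwrite(f"pics/{n}3.png",p[...,::-1]); np.savez(f"pics/{n}3.npz",p=p,d=d)
    W=cloud(n,d); m=(np.abs(W[...,2]-66)<5)&(d>0)&(np.hypot(W[...,0]-459,W[...,1]-316)<75)
    cs,_=cv2.findContours(m.astype(np.uint8),0,1); c=max(cs,key=cv2.contourArea).reshape(-1,2); print(n,circ(np.array([ray(n,q,66) for q in c])),W[m][:,2].mean())
# then above the weights, between the two
ctrl.move_l([459,316,170],vel=150)
ctrl.move_ptp([430,-310,260],down(np.arctan2(-310,430))); st("mat")
p,d,cp,W=look("w4")
h=cv2.cvtColor(p,cv2.COLOR_RGB2HSV)
for k,c0,r in(("L",(411.7,-369.8),28),("S",(442.4,-255.7),20)):
    m=(np.hypot(W[...,0]-c0[0],W[...,1]-c0[1])<r+15)&(W[...,2]>17)&(W[...,2]<27)&(h[...,1]>60)
    cs,_=cv2.findContours(m.astype(np.uint8),0,1); c=max(cs,key=cv2.contourArea).reshape(-1,2); print(k,circ(np.array([ray("",q,22,cp) for q in c])),np.median(W[m][:,2]))
E
```

```text
over 8.0 [459.4 315.3 190. ] [-0.1  0.1 -2.1] [-0.   -0.08  0.01] 24.1 49.1
low 9.0 [459.8 316.4 107.1] [-0.6  0.1 -2.2] [-0.05 -0.01  0.04] 24.4 49.1
True
touch 9.7 [458.8 315.9  95.4] [0.5 0.1 5. ] [0.01 0.05 0.  ] 24.3 49.8
rel 10.1 [457.2 315.2  93.7] [-0.4  1.  -0.1] [-0.02 -0.03  0.01] 44.7 0.0
scene (array([462.44986444, 315.23140246]), np.float64(57.557163042046014)) 65.18785659315412
side (array([453.88733411, 309.20248286]), np.float64(51.031626671736156)) 65.335388215174
mat 13.8 [ 430.4 -309.2  259.8] [ 0.4 -1.  -0.1] [ 0.   -0.    0.05] 85.2 0.0
L (array([ 410.61482648, -371.38478484]), np.float64(27.16238568652575)) 20.201760425573536
S (array([ 441.01088566, -258.0386971 ]), np.float64(19.29005672543506)) 20.1087235898853
```

View pics/scene3.png

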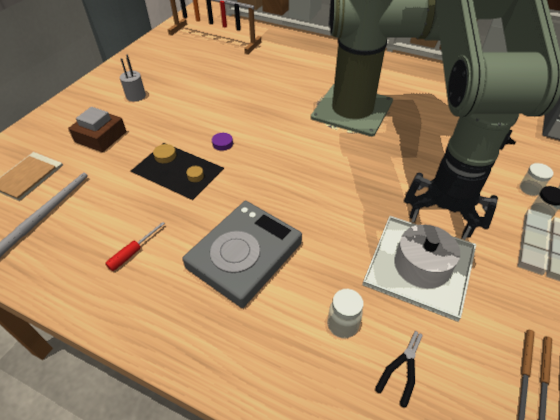

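View pics/w4.png

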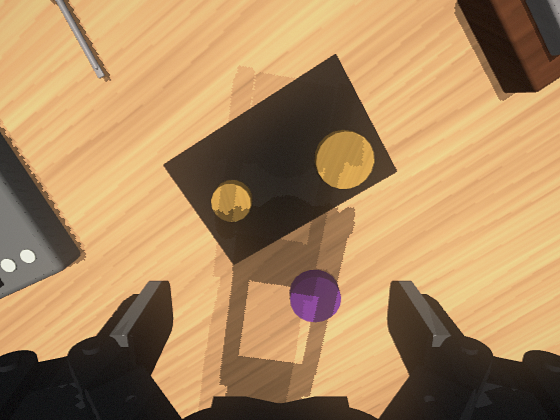

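Scene: the cover sits knob up inside the tray at (428,255), and the pan with its marked ring shows at (235,250). Wrist: large brass (345,160), small brass (231,202), purple decoy (315,296). I'll look at the large weight from directly above, grip it, then carry it over the pan and look again.

```bash
cat >> h.py <<'E'
def top(W,cp,h,c0,r,z,sat=60):
    m=(np.hypot(W[...,0]-c0[0],W[...,1]-c0[1])<r+12)&(np.abs(W[...,2]-z)<5)&(h[...,1]>sat)
    cs,_=cv2.findContours(m.astype(np.uint8),0,1); c=max(cs,key=cv2.contourArea).reshape(-1,2)
    return circ(np.array([ray("",q,z,cp) for q in c]))
def pick(c0,r,name):
    R=down(np.arctan2(c0[1],c0[0]))
    ctrl.move_ptp([*c0,160],R); ctrl.hold(0.15)
    p,d,cp,W=look(name); c,rr=top(W,cp,cv2.cvtColor(p,cv2.COLOR_RGB2HSV),c0,r,22); print(name,c,rr,ctrl.tcp_to_tips)
    assert abs(rr-r)<2 and np.hypot(*(c-c0))<5
    ctrl.move_l([*c,60],vel=150); print(ctrl.move_l([*c,29],vel=40,threshold=5)); st("down")
    ctrl.gripper_to(2*r-6,force=60); st("grip")
    ctrl.move_l([*c,60],vel=60); st("lift"); ctrl.move_l([*c,150],vel=150); return c
E
python3 - <<'E'
from h import *
pick(np.array([410.7,-371.2]),28,"w5")
pan=np.array([623.9,-33.9]); print(ctrl.tcp_to_tips)
ctrl.move_ptp([*pan,200],down(-0.1)); ctrl.hold(0.3); st("pan")
look("w6")
E
```

```text
w5 [ 410.50691062 -372.26057911] 27.152173081773427 25.0
False
down 16.3 [ 410.7 -372.4   29.1] [ 0.4 -0.3 -0.4] [ 0.07 -0.05 -0.02] 84.8 0.0
grip 16.7 [ 411.1 -372.7   29.9] [0.2 1.5 5.3] [ 0.26  0.02 -0.04] 53.9 63.8
lift 17.4 [ 410.4 -372.2   60.1] [ 0.  -0.1 -3.8] [ 0.06  0.04 -0.  ] 53.5 63.6
25.0
pan 19.9 [623.7 -34.9 199.9] [ 1.4  0.1 -4. ] [ 0.04  0.01 -0.01] 53.2 63.6
```

View pics/w6.png

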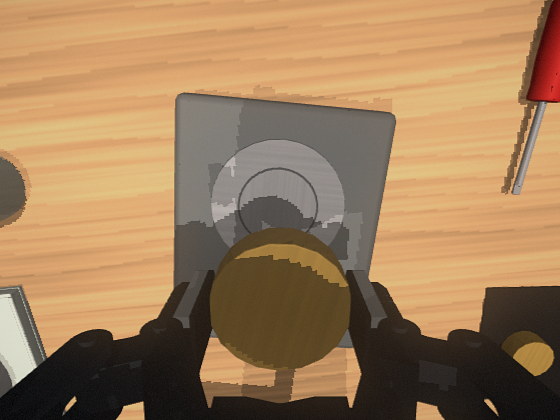

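The held disc is at (280,298), and the pan with its ring is centred near (278,205). I'll measure both, then place.

```bash
cat > m.py <<'E'
from h import *
from scipy.optimize import least_squares
f=np.load("pics/w6.npz"); p,d=f["p"],f["d"]; cp={k:f[k] for k in("mtx","R","t")}; W=cloud("",d,cp); h=cv2.cvtColor(p,cv2.COLOR_RGB2HSV)
def fitr(P,r):
    s=least_squares(lambda c:np.hypot(*(P[:,:2]-c).T)-r,P[:,:2].mean(0)*0+[624,-34],loss="soft_l1",f_scale=.7); return s.x,np.abs(s.fun).mean()
hz=W[100:200,185:210,2]; print("housing z",np.median(hz[hz<55]),"pan z",np.median(W[145:160,260:300,2]))
zp=np.median(W[145:160,260:300,2]); 
m=(np.abs(W[...,2]-zp)<2.8)&(np.hypot(W[...,0]-624,W[...,1]+34)<58); cs,_=cv2.findContours(m.astype(np.uint8),0,1); c=max(cs,key=cv2.contourArea).reshape(-1,2)
P=np.array([ray("",q,51,cp) for q in c]); P=P[(c[:,1]<235)&(np.hypot(P[:,0]-624,P[:,1]+34)>44)]; print("pan edge",len(P),fitr(P,50),circ(P))
g=cv2.cvtColor(p,cv2.COLOR_RGB2GRAY); bh=cv2.morphologyEx(g,cv2.MORPH_BLACKHAT,np.ones((7,7)))
v,u=np.nonzero(bh>18); P=np.array([ray("",q,51,cp) for q in np.c_[u,v]]); k=np.abs(np.hypot(P[:,0]-624,P[:,1]+34)-30)<5; k&=v<232; print("ring",k.sum(),fitr(P[k],30),circ(P[k]))
br=((h[...,0]>12)&(h[...,0]<30)&(h[...,1]>110)); c=blob(br[:, :]&(np.indices(d.shape)[0]>228)&(np.abs(np.indices(d.shape)[1]-280)<75),(280,298)).reshape(-1,2)
w=W[320,280]; print("disc top pt",w); P=np.array([ray("",q,w[2],cp) for q in c]); c2,r2=circ(P); print("disc",c2,r2,"off from tcp 623.7 -34.9")
E
python3 m.py
```

```text
housing z 43.1017400683401 pan z 49.194184252607215
pan edge 248 (array([622.3877143 , -33.76606422]), np.float64(0.6701594043363704)) (array([623.70890358, -33.88494475]), np.float64(48.847887646377046))
ring 460 (array([622.00125335, -33.91435649]), np.float64(0.8965241624798648)) (array([622.64081234, -34.09609539]), np.float64(29.352965669411518))
disc top pt [618.11189751 -35.2444268  190.78619178]
disc [612.64148886 -35.00993761] 36.016448761303586 off from tcp 623.7 -34.9
```

```bash
cat >> m.py <<'E'
v,u=np.indices(d.shape); m=br&(np.abs(W[...,2]-190.8)<3)&(np.abs(u-280)<66); c=blob(m,(280,298)).reshape(-1,2); P=np.array([ray("",q,192.3,cp) for q in c]); k=(np.abs(c[:,0]-280)<60); print(c.min(0),c.max(0),circ(P[k]))
E
python3 m.py | tail -1
```

```text
[215 240] [345 370] (array([623.82544144, -35.65223129]), np.float64(27.175962451194945))
```

```bash
cat >> h.py <<'E'
def place(c,z,op):
    ctrl.move_l([*c,z+12],vel=120); ctrl.hold(0.3); st("low")
    print(ctrl.move_l([*c,z-5],vel=12,threshold=3)); st("touch")
    ctrl.gripper_to(op); st("rel"); zz=sensors.read_state()["eef_pos"][2]
    ctrl.move_l([*c,zz+50],vel=120);
E
python3 - <<'E'
from h import *
place([623.2,-33.2],77.9,66)
ctrl.gripper_to(85)
ctrl.move_l([605,-33.2,195],vel=150); ctrl.hold(.2); st("look")
p,d,cp,W=look("w7"); print(top(W,cp,cv2.cvtColor(p,cv2.COLOR_RGB2HSV),(623.5,-33.5),28,70))
cv2.imwrite("pics/w7c.png",cv2.resize(p[90:330,150:410,::-1],None,fx=2.4,fy=2.4,interpolation=2))
E
```

```text
low 21.3 [623.6 -33.3  90.6] [ 0.1  1.  -4.6] [ 0.03  0.01 -0.03] 53.9 63.7
True
touch 22.3 [623.1 -33.2  77.9] [-1.3 -0.2  5.8] [ 0.02 -0.04 -0.09] 53.8 64.6
rel 22.6 [620.7 -32.7  75.2] [-1.  -0.  -0.3] [-0.    0.04 -0.  ] 66.0 0.0
look 24.3 [604.2 -33.  193.3] [ 0.2 -0.7  0.5] [-0.03 -0.06  0.03] 85.0 0.0
(array([621.79663776, -33.80301602]), np.float64(27.153867907268385))
```

View pics/w7c.png

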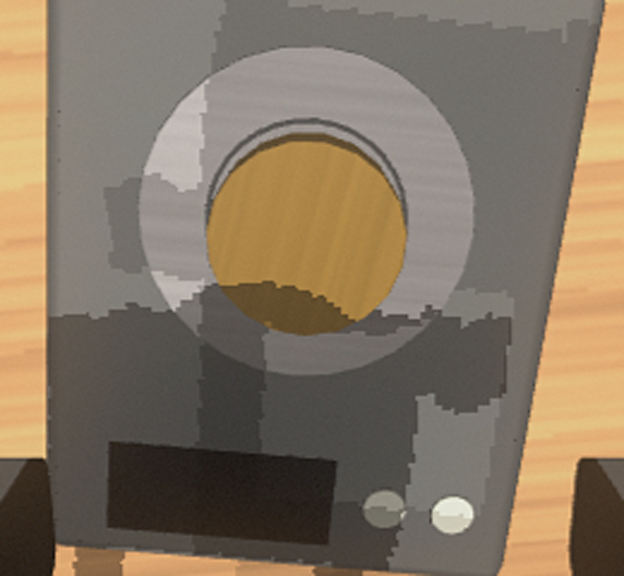

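The disc sits slightly low of centre in the ring: a ring gap shows at the top of the crop (305,125) and none at the bottom. I'll measure the offset from the full pan outline in this same view.

```bash
cat > m2.py <<'E'
from h import *
import sys
f=np.load(f"pics/{sys.argv[1]}.npz"); p,d=f["p"],f["d"]; cp={k:f[k] for k in("mtx","R","t")}; W=cloud("",d,cp); h=cv2.cvtColor(p,cv2.COLOR_RGB2HSV)
rho=np.hypot(W[...,0]-623,W[...,1]+33.5)
z=lambda r0,r1:np.median(W[...,2][(rho>r0)&(rho<r1)]); zp,zh=z(38,46),z(54,60); print("pan,housing z",zp,zh)
m=(W[...,2]>(zp+zh)/2)&(rho<60); cs,_=cv2.findContours(m.astype(np.uint8),0,1); c=max(cs,key=cv2.contourArea).reshape(-1,2); P=np.array([ray("",q,51,cp) for q in c])
for _ in range(3):
    cc,r=circ(P); e=np.abs(np.hypot(*(P[:,:2]-cc).T)-r); P=P[e<1.2]
print("pan",cc,r,len(P))
for nm,zt,rr in(("large",70,28),("small",89,20)):
    m=(np.abs(W[...,2]-zt+1.8)<5)&(rho<40)&(h[...,1]>80)
    if m.sum()<200: continue
    cs,_=cv2.findContours(m.astype(np.uint8),0,1); c=max(cs,key=cv2.contourArea).reshape(-1,2); c2,r2=circ(np.array([ray("",q,zt,cp) for q in c])); print(nm,c2,r2,"off",c2-cc)
E
python3 m2.py w7
```

```text
pan,housing z 195.9343257245933 209.78402430087874
pan [480.00300026 -13.1316577 ] 136.02437712784862 15
large [621.91964684 -33.86207927] 27.181926504290487 off [141.91664658 -20.73042157]
```

```bash
sed -i 's/^rho=.*/rho=np.hypot(W[...,0]-623,W[...,1]+33.5); rho[W[...,2]>100]=999/' m2.py; python3 m2.py w7
```

```text
pan,housing z 49.170686182010236 43.184798557154025
pan [623.35951712 -33.85370599] 48.93055486460665 393
large [621.91964684 -33.86207927] 27.181926504290487 off [-1.43987028 -0.00837328]
```

The large disc is 1.4 mm off the pan centre and still inside the ring, which is good enough. Now the small one.

```bash
sed -i 's/\[\*c,29\],vel=40/[*c,30.5],vel=40/; s/^    ctrl.gripper_to(op); st("rel")/    ctrl.move_l([*c,sensors.read_state()["eef_pos"][2]-.3],vel=10); ctrl.hold(.2); st("settle")\n&/' h.py
python3 - <<'E'
from h import *
ctrl.move_l([600,-33,195],vel=150)
pick(np.array([441.0,-257.8]),20,"w8")
ctrl.move_ptp([623.6,-33.2,170],down(-0.1)); ctrl.hold(.2); st("over")
p,d,cp,W=look("w9"); cv2.imwrite("pics/w9.png",p[...,::-1])
E
```

```text
w8 [ 441.32452702 -257.52688959] 19.30653426443364 25.0
False
down 27.6 [ 441.5 -257.6   30.6] [-0.1  0.1 -0.1] [ 0.02 -0.01  0.01] 85.1 0.0
grip 28.1 [ 441.8 -257.8   31.1] [0.2 0.8 3.8] [0.15 0.1  0.02] 38.0 60.4
lift 28.7 [ 441.3 -257.5   60.2] [-0.2 -0.9 -1.7] [-0.06  0.01  0.02] 37.7 60.3
over 30.8 [623.1 -34.8 169.9] [ 0.6 -0.1 -1.7] [ 0.01  0.01 -0.02] 37.6 60.3
```

View pics/w9.png

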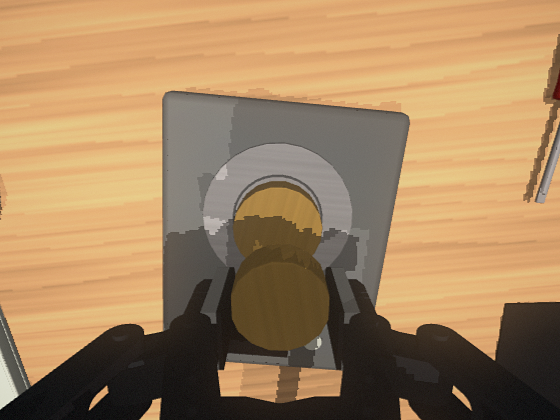

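The small disc is held at (280,303) above the large one at (278,222). Placing it.

```bash
python3 - <<'E'
from h import *
place([623.2,-33.2],98.1,52)
ctrl.gripper_to(85)
ctrl.move_l([605,-33.2,215],vel=150); ctrl.hold(.2); st("look")
p,d,cp,W=look("w10"); cv2.imwrite("pics/w10c.png",cv2.resize(p[90:330,150:410,::-1],None,fx=2.2,fy=2.2,interpolation=2))
E
python3 m2.py w10
```

```text
low 31.8 [623.8 -33.3 111.1] [-0.2  0.2 -2.4] [-0.    0.04 -0.01] 37.6 60.3
True
touch 32.8 [623.1 -33.2  98.2] [-0.  -0.   5.2] [0.02 0.04 0.  ] 38.0 60.9
settle 33.3 [623.2 -33.2  98.2] [-0.7  0.7  6.2] [-0.    0.27 -0.02] 38.1 60.7
rel 33.6 [622.7 -33.1  97.1] [-0.6 -0.1 -0.6] [ 0.03  0.02 -0.02] 52.1 0.0
look 35.4 [604.2 -33.  213.3] [0.  0.3 0.4] [-0.01  0.06  0.01] 85.1 0.0
pan,housing z 49.184078786357446 43.206934574236314
pan [623.2540989  -33.87483245] 48.93853122993178 367
large [621.81872636 -33.87317012] 27.129406762524795 off [-1.43537253  0.00166233]
small [622.43133888 -33.85800436] 19.379673853318803 off [-0.82276002  0.01682809]
```

View pics/w10c.png

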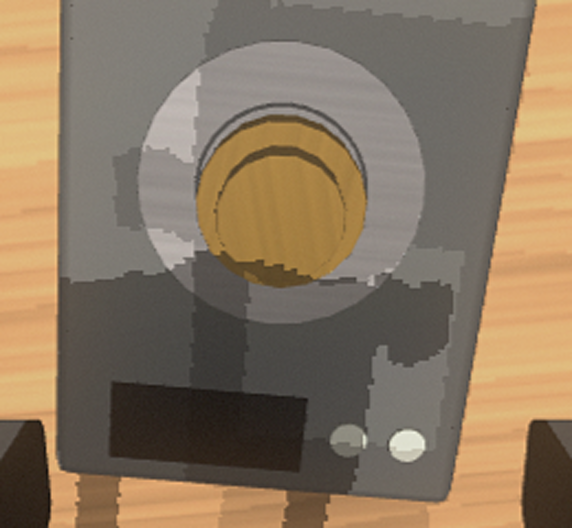

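The small disc lies flat on the large one, 0.6 mm off it, and both are centred on the pan. The gripper is clear of everything.

```bash
python3 -c "
from plant import ctrl
print(ctrl.finish_job())"
```

```text
the job is handed in; nothing more can be done
None
```

The job is handed in at about 35 s on the robot's clock: the cover is knob up in the tray, and the large then the small brass weight are stacked on the pan, 1.4 mm and 0.8 mm off its centre; the arm never went near the jar, screwdriver or pliers.

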